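Shoehorn off its hook and out of the half-open closet bin

ROBOT

A 6-joint arm with a two-finger parallel gripper is mounted at the origin on the work surface. World frame = base frame: x ahead of the robot, y to its left, z up, the work surface at z = 0. Lengths are in m, angles in rad, forces in N, time in s.
With the tool pointing down it reaches from about 0.35 to 0.775 m from the base axis. Payload 5.5 kg.
Tool frame: the origin (TCP) lies midway between the tips of the shut fingers; the grasp point (between the pads) lies grasp_offset behind it (grasp_offset is the distance from the TCP to the grasp point, in m); z points along the fingers, y is the line along which they close (so a half turn about z gives the same grasp; the last joint's range is limited). The gripper opens to 85 mm and grips with 20 to 120 N. Pads are 22 mm wide; open, the fingers measure 114 mm over their backs; the gripper's body (76 mm by 85 mm) begins 54 mm behind the grasp point. The pads swing forward as they close: fully open they stand 13 mm farther back than shut.
Start: joints at [-1.476, 0.313, 0.046, 1.304, 0, 1.431], TCP at [0.134, -0.559, 0.231] pointing down, gripper open.
Joint ranges: [-2.76, 2.76], [-0.86, 1.69], [-1.03, 1.26], [-2.2, 2.34], [-1.47, 1.5], [-3.14, 3.14]. Speed limits (rad/s): [2.57, 2.57, 3.14, 3.14, 3.14, 3.14].

INTERFACE

Orientations are given as a unit quaternion [w, x, y, z].
In Python, from workcell import * gives the robot as it stands.
- The arm moves only by the tool step_arm, never from a script. Its argument "deltas" is a list of rows, each a list of 7 numbers: the shift along the world's x, y, z in mm, then the turn, a rotation vector about the world's x, y, z in degrees, then the gripper's target within -1 to 1 (fully open at 1, half-way at 0, shut at -1). A call has 1 to 5 rows; each row shifts and turns the commanded pose from where the row before left it; what a row does not reach is not made up. A row lasts 1/10 s, in which the tool goes at most 50 mm and 8.59 degrees, less where a joint would pass 70% of its speed; a pose out of reach is approached as far as the arm can. A call is refused whole if a number of a shift passes 50 or a number of a turn 8.59, either way. A call with a gripper value outside its range is refused whole. The fingers move at their own pace and stop on an object; "newtons" is the grip in N (left out, the last holds). Time passes only in rows, so rows that do not move let the fingers close. It gives the time, the measured TCP pose, the force, the opening and the grip force at its end, in the units of the state.
- get_state(): the state, without advancing time (a new reading comes with each control period).
- read_camera(name): name is "scene" or "side" or "wrist"; returns a dict with "image" (420x560x3 uint8, red, green, blue), "z_map" (420x560 float32, m along the optical axis (not along the pixel's ray), 0 where there is no reading), "K" (3x3 intrinsics, pixels), "world_from_camera" (4x4, takes a point from camera to world coordinates). Camera axes: x right, y down, z forward; pixel columns grow to the right and rows downward; lengths in m; the calibration is good to about 2 mm. A picture is of the moment at which its call begins.
- hand_in(): hands the job in; it is judged then, once.
The state is a dict: "clock": time; "joint_pos": joint angles; "qvel": joint speeds; "tau": joint torques, N m; "tcp_pos": TCP position; "orientation": TCP orientation; "wrist_force": force on the tool from outside, world axes, zero at the start; "ft_torque": the same for the moment, N m; "finger_gap": finger opening in m; "grip_force": force on a finger pad.
Only numpy, scipy, OpenCV 4.12 (cv2) and the standard library are available. Lean on these libraries where they do the work, as an engineer would, in place of code of your own. Each camera call takes 0.05 s, during which the arm holds its last target. There are 200 camera calls.

TASK

Get the shoehorn out of the gray bin: take hold of its handle through the open part of the lid, lift its ring up off the little hook inside, then slant it and draw it out through the mouth ring end first, since it is longer than the opening. Finish still gripping it, held motionless in the air with the whole shoehorn, blade tip included, a few centimetres higher than the bin's lid and touching nothing but the gripper; leave the other things on the shelf where they are.

Things in the scene. Friction and masses are not known exactly. Their poses are not given: they have to be found in the camera images.
- bin: Gray plastic bin, fixed, 303 mm long (its x), 250 mm wide (y), walls 4 mm, rim 110 mm high, inner floor 5 mm above the shelf. Origin: on the shelf surface below the middle of the open mouth; +x along the bin to its open end (to the robot's left), z up. The top is open from x = -70 to +70 mm, y = -121 to +121 mm.
- lid_edge (a point): Middle of the lid's edge at the mouth, 70 mm to -x of the bin's origin, 110 mm high. From here to x = -231 mm the bin is covered by the closed half of the lid with its flap folded back on it: underside 110 mm, top 119 mm above the shelf (a small grip strip at its rear to 123 mm). Inside, under the lid, the bin's other end wall is at x = -225 mm.
- hook: Small steel hook inside the bin's end wall at the open end, fixed: upright pin 7 mm thick, 20 mm high, on a round shoulder 26 mm across, carried by a flat arm from the wall (+x). Origin: foot of the pin on its axis, on top of the shoulder, 77.5 mm above the shelf; pin tip 20 mm above it. It sits 42 mm to +x of the bin's origin and up to 30 mm to either side.
- shoehorn: Shoehorn 275 mm long, 65 to 120 g: steel ring (31 mm outer, 17 mm hole, bar 7 mm), wooden handle 16 mm wide (y), 14 mm thick (z) from x = -146 to -26 mm, steel blade 40 mm wide to x = -260 mm. Origin: ring's centre; +x along it from blade to ring, z out of its upper side. Starts with the ring over the hook's pin, sloping about 17 degrees down towards the covered end, blade on the bin's floor under the lid.
- shoehorn_grip (a point): Point on the shoehorn's axis inside the handle, 70 mm from the ring's centre towards the blade, below the mouth; a place to grip across the 16 mm width. The centre of mass is about 50 mm further towards the blade.
- shoehorn_tip (a point): End of the shoehorn's blade, 259.5 mm from the ring's centre, 3 mm below the axis.
- case: Bystander: black sunglasses case 160 x 62 x 45 mm, lying beyond the bin's open end. Origin: centre of its underside.
- ring_cone: Bystander: white ceramic ring cone, 54 mm across the foot, 90 mm high, standing beyond the bin's open end. Origin: centre of its underside.
- flashlight: Bystander: aluminium flashlight 108 mm long, 24 mm thick, lying beyond the bin's covered end. Origin: centre of its underside.
- cedar_block: Bystander: cedar block 90 x 45 x 22 mm, beyond the bin's covered end. Origin: centre of its underside.

How it is judged:
By the outcome, as a careful person would: the job done as asked, in the order asked, and still so for the second after the job is handed in, while the arm keeps its last pose, push and grip.
It also fails if it takes over 35 s, if anything falls off the work surface, if the arm or the gripper's body presses on something with over 40 N, if the wrist force passes 120 N, or if a joint passes its speed limit or range.

## Working session

There is one attempt and no reset: what is moved stays moved. The work goes in short steps, Python scripts to look and compute and a tool call to move; the robot and the scene stay as the last step left them, time stands still between calls to the robot, and variables do not carry over. Pictures are saved under pics/ and viewed, at most 10 in all, crops included, and the job is handed in when it is done.

Besides the shell and the picture viewer there is one more tool, called after ">>>" in YAML: its name, and indented under it one key for each argument. step_arm: Moves the arm, as the interface text tells. Its arguments: {"type":"object","properties":{"deltas":{"type":"array","items":{"type":"array","items":{"type":"number"}}},"newtons":{"type":"number"}},"required":["deltas"]}

```bash
ls; mkdir -p pics
python3 - <<'E'
from workcell import *
import cv2,numpy as np
s=get_state();print(s)
for n in ["scene","side","wrist"]:
    r=read_camera(n);cv2.imwrite(f"pics/{n}0.png",r["image"][:,:,::-1]);np.savez(f"{n}0.npz",**r)
    print(n,r["K"].round(1).tolist(),r["world_from_camera"].round(3).tolist())
a=[cv2.imread(f"pics/{n}0.png") for n in["scene","side"]]
E
```

```text
pics
{'clock': 0.0, 'joint_pos': array([-1.47560680e+00,  3.14003021e-01,  4.49764541e-02,  1.30361081e+00,
        1.22767985e-05,  1.43123353e+00]), 'qvel': array([ 2.93633103e-05, -1.89159151e-04, -2.73130562e-03, -9.10980842e-04,
        1.75730875e-03, -1.32936456e-03]), 'tau': array([ 1.02798463e-04, -4.80629146e+01,  2.98533565e+01,  1.93198869e-02,
       -1.71848947e-04, -4.10501627e-06]), 'tcp_pos': array([ 0.1337117 , -0.55870609,  0.23040636]), 'orientation': array([-9.20161368e-04,  9.93118903e-01,  1.17106777e-01,  2.65585437e-05]), 'wrist_force': array([0.17696469, 0.78948055, 0.70877146]), 'ft_torque': array([-0.02031594,  0.00249288, -0.02766533]), 'grip_force': 0.0, 'finger_gap': 0.08535919703871411}
scene [[485.6, 0.0, 280.0], [0.0, 485.6, 216.8], [0.0, 0.0, 1.0]] [[0.516, 0.545, -0.661, 1.109], [0.857, -0.321, 0.403, -0.315], [0.008, -0.774, -0.633, 0.649], [0.0, 0.0, 0.0, 1.0]]
side [[506.6, 0.0, 277.1], [0.0, 506.6, 217.7], [0.0, 0.0, 1.0]] [[0.974, -0.171, 0.148, 0.425], [-0.226, -0.745, 0.627, -0.557], [0.003, -0.644, -0.765, 0.791], [0.0, 0.0, 0.0, 1.0]]
wrist [[348.2, 0.0, 283.2], [0.0, 348.2, 210.1], [0.0, 0.0, 1.0]] [[0.232, -0.922, -0.309, 0.213], [-0.973, -0.221, -0.073, -0.54], [-0.001, 0.317, -0.948, 0.373], [0.0, 0.0, 0.0, 1.0]]
```

View pics/scene0.png

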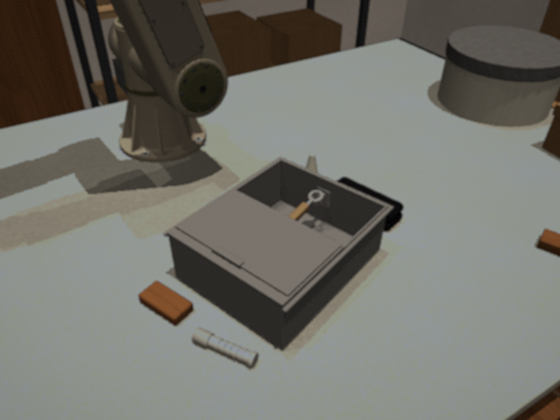

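View pics/side0.png

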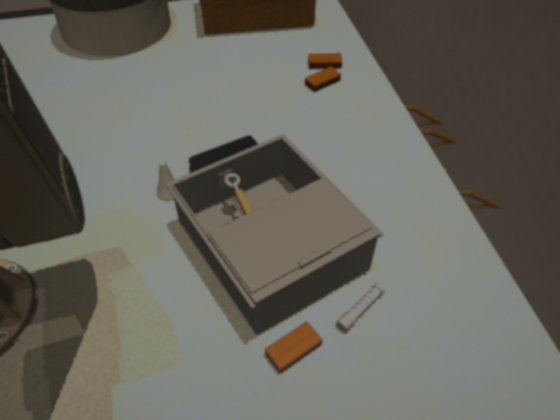

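The scene view shows the ring at about (316,196) and the handle running to (293,219). In the side view the ring is at about (233,180) and the handle ends at (250,214), at the lid edge. I'll enlarge both in one picture.

Run:
```python
import cv2,numpy as np
a=cv2.imread("pics/scene0.png")[150:250,250:400]; b=cv2.imread("pics/side0.png")[130:240,165:330]
f=lambda im,w:cv2.convertScaleAbs(cv2.resize(im,None,fx=w,fy=w,interpolation=cv2.INTER_CUBIC),alpha=1.5)
A=f(a,4);B=f(b,4)[:,:600]
for im,(x0,y0) in((A,(250,150)),(B,(165,130))):
    for k in range(0,im.shape[1],80): cv2.putText(im,str(x0+k//4),(k,8),0,.3,(0,255,0));cv2.line(im,(k,10),(k,16),(0,255,0))
    for k in range(0,im.shape[0],80): cv2.putText(im,str(y0+k//4),(0,k+4),0,.3,(0,255,0))
cv2.imwrite("pics/crop0a.png",A);cv2.imwrite("pics/crop0b.png",B)
```

```text
(no output)
```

View pics/crop0a.png

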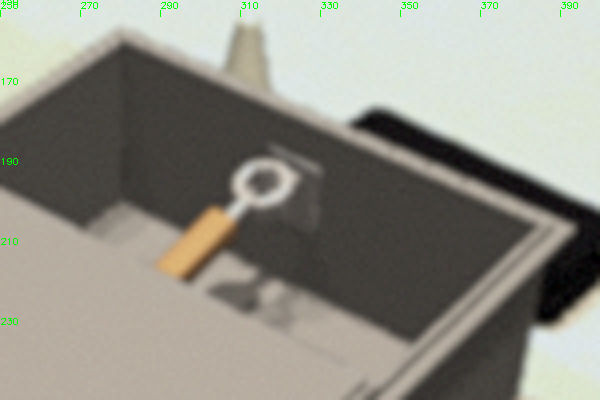

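View pics/crop0b.png

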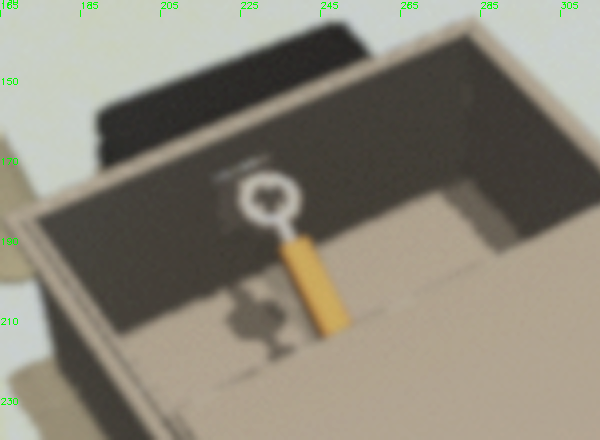

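The crops give these pixels:

| Feature | Scene | Side |
|---|---|---|
| Ring centre | (316.2,195.8) | (232.5,179.5) |
| Handle's ring end | (306,204) | (239.2,190.5) |
| Handle at lid edge | (293.3,217) | (249.2,212.5) |
| Rim corner near the robot | (280.8,157.5) | (168.7,184) |
| Rim corner far from the robot | (393.5,207.5) | (283.7,134.5) |

```bash
cat > h.py <<'E'
import numpy as np,cv2
def ray(r,p):
    M=r["world_from_camera"];d=M[:3,:3]@np.linalg.solve(r["K"],[p[0],p[1],1.]);return M[:3,3],d/np.linalg.norm(d)
def tri(obs):
    A=0;b=0
    for r,p in obs:
        c,d=ray(r,p);P=np.eye(3)-np.outer(d,d);A=A+P;b=b+P@c
    x=np.linalg.solve(A,b)
    return x,[float(np.linalg.norm(np.cross(x-ray(r,p)[0],ray(r,p)[1]))) for r,p in obs]
def depth(r,p,w=1):
    u,v=int(round(p[0])),int(round(p[1]));z=r["z_map"][v-w:v+w+1,u-w:u+w+1];z=z[z>0]
    z=np.median(z);M=r["world_from_camera"];return M[:3,:3]@(z*np.linalg.solve(r["K"],[p[0],p[1],1.]))+M[:3,3]
def line(obs): # each (r,p1,p2): planes intersect -> point, dir
    N=[];c=[]
    for r,p,q in obs:
        o,d1=ray(r,p);_,d2=ray(r,q);n=np.cross(d1,d2);n/=np.linalg.norm(n);N.append(n);c.append(n@o)
    d=np.cross(N[0],N[1]);d/=np.linalg.norm(d);return np.array(N),np.array(c),d
def load(n): return dict(np.load(n))
E
python3 - <<'E'
from h import *
np.set_printoptions(precision=4,suppress=True)
a=load("scene0.npz");b=load("side0.npz")
for n,p,q in[("ring",(316.2,195.8),(232.5,179.5)),("hend",(306,204),(239.2,190.5)),("cornN",(280.8,157.5),(168.7,184)),("cornF",(393.5,207.5),(283.7,134.5))]:
    print(n,*tri([(a,p),(b,q)]),depth(a,p),depth(b,q))
N,c,d=line([(a,(316.2,195.8),(293.3,217)),(b,(232.5,179.5),(249.2,212.5))]);print(d,np.degrees(np.arcsin(d[2])))
for p in[(300,210),(296,214)]:print("handle scene",depth(a,p))
for p in[(243,200),(246,206)]:print("handle side",depth(b,p))
for p in[(260,235),(230,225),(290,255)]:print("lid",depth(a,p))
# lid plane region extents
for r in(a,b):
    v,u=np.mgrid[0:420,0:560];z=r["z_map"];P=np.stack([u*z,v*z,z],-1)@np.linalg.inv(r["K"]).T@r["world_from_camera"][:3,:3].T+r["world_from_camera"][:3,3]
    m=(z>0)&(abs(P[...,2]-.117)<.006)&(abs(P[...,0]-.5)<.3)&(P[...,1]<.1)&(P[...,1]>-.6)
    m=m.astype(np.uint8);m=cv2.morphologyEx(m,cv2.MORPH_OPEN,np.ones((7,7)))
    Q=P[m>0];print(len(Q),np.median(Q[:,2]),cv2.minAreaRect((Q[:,:2]*1000).astype(np.float32)),cv2.boxPoints(cv2.minAreaRect((Q[:,:2]*1000).astype(np.float32))))
E
```

```text
ring [0.4988 0.1391 0.0825] [0.0004991993081550719, 0.0004991993081551041] [0.5018 0.1371 0.0857] [0.4984 0.1344 0.0865]
hend [0.5067 0.1104 0.0789] [0.0004061519123385668, 0.0004061519123386932] [0.5111 0.1075 0.0835] [0.5064 0.1079 0.081 ]
cornN [0.3779 0.1312 0.1062] [0.0007809489796751626, 0.0007809489796752283] [0.3803 0.1302 0.1087] [0.378  0.1297 0.1067]
cornF [0.6218 0.2239 0.1028] [0.000753995073567845, 0.0007539950735678761] [0.5708 0.2808 0.0463] [0.6209 0.2198 0.1053]
[ 0.2303 -0.9384 -0.2577] -14.93561976678474
handle scene [0.5157 0.0911 0.0787]
handle scene [0.5181 0.0807 0.0749]
handle side [0.5097 0.0868 0.0758]
handle side [0.5128 0.0736 0.0723]
lid [ 0.58   -0.0305  0.1191]
lid [ 0.5324 -0.0617  0.1194]
lid [ 0.646  -0.0134  0.1198]
9965 0.11926606737244028 ((577.1546020507812, -42.262001037597656), (250.6724090576172, 161.4167022705078), 19.919340133666992) [[ 431.8198   -9.0838]
 [ 486.8139 -160.8435]
 [ 722.4894  -75.4402]
 [ 667.4952   76.3195]]
10059 0.11805931531395841 ((573.2234497070312, -41.00956726074219), (247.19155883789062, 163.10125732421875), 20.070980072021484) [[ 429.147    -6.8278]
 [ 485.1207 -160.0236]
 [ 717.2999  -75.1914]
 [ 661.3262   78.0044]]
```

>>> step_arm:
  deltas:
    - [24,40,0,0,0,5.7,1]
    - [24,40,0,0,0,5.7,1]
    - [24,40,0,0,0,5.7,1]
    - [24,40,0,0,0,5.7,1]
    - [24,40,0,0,0,5.7,1]
  newtons: 80

```text
clock: 0.65
tcp_pos: [0.2542, -0.3575, 0.2311]
orientation: [-0.0, 0.933, 0.36, 0.0]
wrist_force: [-0.4, -1.0, 0.6]
finger_gap: 0.0854
grip_force: 0.0
```

>>> step_arm:
  deltas:
    - [24,40,0,0,0,5.7,1]
    - [24,40,0,0,0,5.7,1]
    - [24,40,0,0,0,5.7,1]
    - [24,40,0,0,0,5.7,1]
    - [24,40,0,0,0,5.7,1]

```text
clock: 1.15
tcp_pos: [0.3742, -0.1575, 0.2314]
orientation: [0.0, 0.816, 0.578, 0.0]
wrist_force: [0.4, -0.8, 0.2]
finger_gap: 0.0854
grip_force: 0.0
```

>>> step_arm:
  deltas:
    - [24,40,0,0,0,5.7,1]
    - [24,40,0,0,0,5.7,1]
    - [24,40,0,0,0,5.7,1]
    - [24,40,0,0,0,5.7,1]
    - [24,40,0,0,0,5.7,1]

```text
clock: 1.65
tcp_pos: [0.4943, 0.0427, 0.2312]
orientation: [0.0, 0.648, 0.762, -0.0]
wrist_force: [0.4, -1.4, -0.3]
finger_gap: 0.0855
grip_force: 0.0
```

>>> step_arm:
  deltas:
    - [19,41,0,0,0,5.1,1]
    - [0,0,0,0,0,0,1]

```text
clock: 1.85
tcp_pos: [0.5143, 0.0861, 0.2306]
orientation: [-0.0, 0.612, 0.791, 0.001]
wrist_force: [-0.9, -0.7, -0.1]
finger_gap: 0.0855
grip_force: 0.0
```

Run:
```python
import workcell
from workcell import *
import cv2,numpy as np
print([n for n in dir(workcell) if not n.startswith('__')], globals().get('grasp_offset'))
from scipy.spatial.transform import Rotation as R
s=get_state();print(s["clock"],s["joint_pos"].round(3),s["tcp_pos"].round(4),R.from_quat(s["orientation"],scalar_first=True).as_matrix().round(3).tolist())
r=read_camera("wrist");np.savez("wrist1.npz",**r);im=cv2.resize(r["image"][:,:,::-1],None,fx=1.42,fy=1.42,interpolation=cv2.INTER_CUBIC);cv2.imwrite("pics/wrist1.png",cv2.convertScaleAbs(im,alpha=1.4))
```

```text
['MotionError', 'get_state', 'grasp_offset', 'hand_in', 'read_camera'] 0.0187
1.85 [ 1.100e-02  2.090e-01 -9.400e-02  1.267e+00  1.000e-03  1.329e+00] [0.5143 0.0861 0.2306] [[-0.25, 0.968, 0.0], [0.968, 0.25, 0.001], [0.001, 0.001, -1.0]]
```

View pics/wrist1.png

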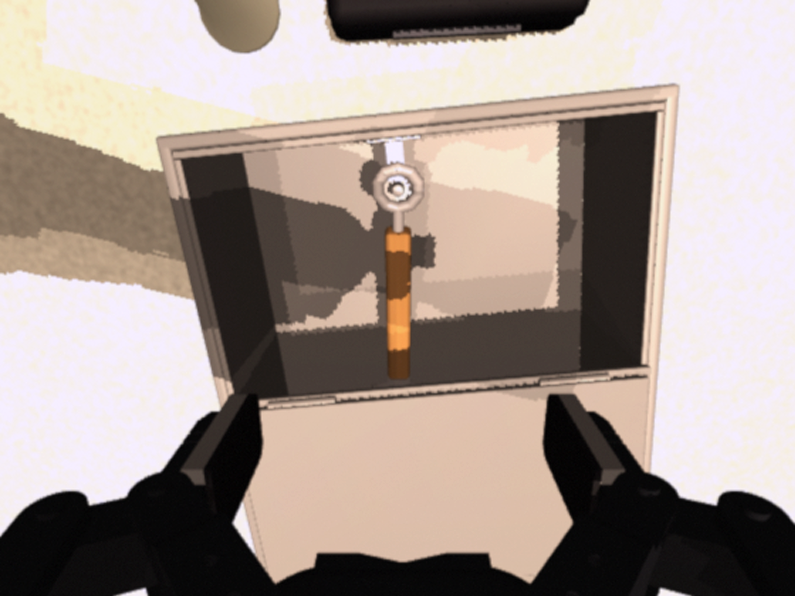

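The wrist view shows the ring at (280.3,131.7) full-size and the pin through its hole. The handle runs straight down the image from (280.3,162) to the lid edge at (280.3,266), so it lies along tool x between the fingers. Next I'll triangulate it against the first views.

Run:
```python
from h import *
np.set_printoptions(precision=4,suppress=True)
a=load("scene0.npz");b=load("side0.npz");w=load("wrist1.npz")
ring=tri([(a,(316.2,195.8)),(b,(232.5,179.5)),(w,(280.3,131.7))])
hend=tri([(a,(306,204)),(b,(239.2,190.5)),(w,(280.3,162))]);print(ring,hend)
print("ring ab/w",tri([(a,(316.2,195.8)),(w,(280.3,131.7))]),tri([(b,(232.5,179.5)),(w,(280.3,131.7))]))
for v in(165,190,215,240,262):print(depth(w,(280.3,v)))
# lid edge ends & end-wall inner edges in wrist
k=1/1.42
for p in[(262,403),(645,369),(165,140),(672,88)]:print("lid/rim",depth(w,(p[0]*k,p[1]*k)))
```

```text
(array([0.499 , 0.1374, 0.0838]), [0.0014295445297554364, 0.00042209621130099597, 0.0011339509701243445]) (array([0.5058, 0.1111, 0.0781]), [0.0003379857674078912, 0.0010314643831977623, 0.0008679697718145596])
ring ab/w (array([0.4994, 0.1374, 0.0842]), [0.0012511388565713915, 0.001251138856571327]) (array([0.4986, 0.1365, 0.0844]), [6.429810681582554e-06, 6.42981068162518e-06])
[0.5054 0.1095 0.0823]
[0.5112 0.0869 0.077 ]
[0.5176 0.0616 0.069 ]
[0.5247 0.0337 0.0605]
[0.5316 0.0064 0.0521]
lid/rim [ 0.4508 -0.0029  0.114 ]
lid/rim [0.6625 0.0749 0.1143]
lid/rim [0.3771 0.1319 0.1082]
lid/rim [0.6177 0.2194 0.108 ]
```

>>> step_arm:
  deltas:
    - [-2,-3,-40,0,0,0,1]
    - [0,0,-40,0,0,0,1]
    - [0,0,-40,0,0,0,1]
    - [0,0,-40,0,0,0,1]
    - [0,0,-21,0,0,0,1]

```text
clock: 2.4
tcp_pos: [0.5078, 0.0775, 0.0471]
orientation: [-0.002, 0.616, 0.788, -0.002]
wrist_force: [0.2, 0.4, -0.0]
finger_gap: 0.0853
grip_force: 0.0
```

>>> step_arm:
  deltas:
    - [0,0,0,0,0,0,-1]
    - [0,0,0,0,0,0,-1]
    - [0,0,0,0,0,0,-1]
    - [0,0,0,0,0,0,-1]
    - [0,0,0,0,0,0,-1]
  newtons: 80

```text
clock: 2.9
tcp_pos: [0.512, 0.0786, 0.0518]
orientation: [0.001, 0.615, 0.788, 0.001]
wrist_force: [0.5, -0.2, 4.0]
finger_gap: 0.0143
grip_force: 78.3
```

>>> step_arm:
  deltas:
    - [0,0,0,0,0,0,-1]
    - [0,0,0,0,0,0,-1]
    - [0,0,0,0,0,0,-1]
    - [0,0,0,0,0,0,-1]

```text
clock: 3.3
tcp_pos: [0.5122, 0.0786, 0.0518]
orientation: [0.001, 0.615, 0.788, 0.001]
wrist_force: [0.3, -0.4, 6.8]
finger_gap: 0.0142
grip_force: 78.3
```

>>> step_arm:
  deltas:
    - [0,0,5,0,0,0,-1]
    - [0,0,5,0,0,0,-1]
    - [0,0,5,0,0,0,-1]
    - [0,0,5,0,0,0,-1]

```text
clock: 3.7
tcp_pos: [0.5106, 0.0788, 0.0706]
orientation: [-0.0, 0.615, 0.788, -0.0]
wrist_force: [-0.3, 0.2, -1.0]
finger_gap: 0.0143
grip_force: 77.9
```

>>> step_arm:
  deltas:
    - [0,0,5,0,0,0,-1]
    - [0,0,5,0,0,0,-1]
    - [0,0,0,0,0,0,-1]

```text
clock: 4.0
tcp_pos: [0.5114, 0.0788, 0.0812]
orientation: [0.001, 0.615, 0.788, 0.0]
wrist_force: [0.4, -0.7, -0.9]
finger_gap: 0.0146
grip_force: 78.0
```

Run:
```python
from workcell import *
import cv2,numpy as np
ims=[]
for n in["wrist","side"]:
    r=read_camera(n);np.savez(n+"2.npz",**r);ims.append(cv2.convertScaleAbs(np.ascontiguousarray(r["image"][:,:,::-1]),alpha=1.4))
A=cv2.resize(ims[0][50:330,180:380],None,fx=2,fy=2,interpolation=cv2.INTER_CUBIC);B=cv2.resize(ims[1][110:250,150:250],None,fx=4,fy=4,interpolation=cv2.INTER_CUBIC)
cv2.imwrite("pics/lift2.png",np.hstack([A,B]))
```

```text
(no output)
```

View pics/lift2.png

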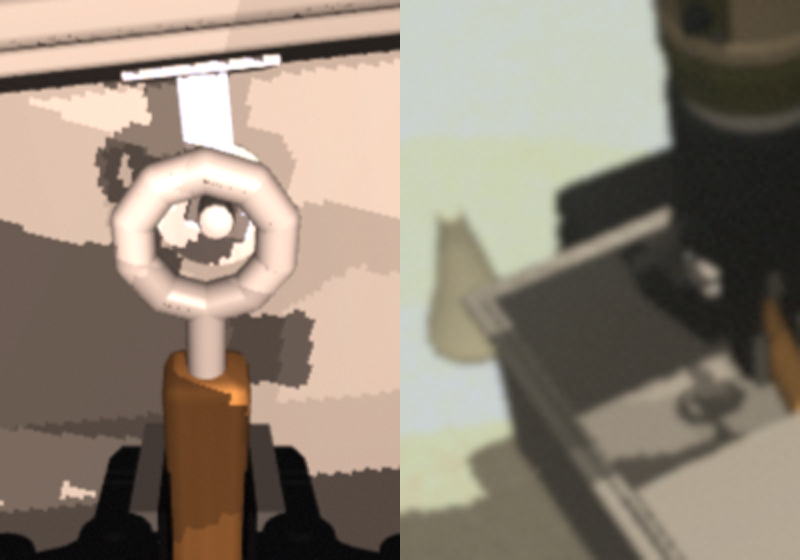

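The wrist crop shows the handle between the pads. The ring centre is at about (283,167) full-size, with the pin tip at (288,160) inside the hole and below the ring. I'll check the heights by depth.

Run:
```python
from h import *
np.set_printoptions(precision=4,suppress=True)
w=load("wrist2.npz")
for n,p in[("ringL",(180+62,50+115)),("ringR",(180+139,50+115)),("ringT",(180+103,50+88)),("ringB",(180+103,50+150)),("pin",(180+107,50+110)),("h1",(283,245)),("h2",(283,310))]:print(n,depth(w,(p[0]-0.,p[1])))
```

```text
ringL [0.4837 0.135  0.1181]
ringR [0.5066 0.1408 0.1186]
ringT [0.4939 0.1463 0.1204]
ringB [0.499  0.1259 0.1137]
pin [0.4979 0.1363 0.0979]
h1 [0.5032 0.1092 0.1115]
h2 [0.5111 0.0776 0.1031]
```

>>> step_arm:
  deltas:
    - [0,0,8,0,0,0,-1]
    - [-1,4,8,3.9,1,0,-1]
    - [-1,5,6,3.9,1,0,-1]
    - [-1,5,4,3.9,1,0,-1]
    - [-1,5,0,2.9,0.7,0,-1]

```text
clock: 4.6
tcp_pos: [0.5076, 0.0975, 0.1074]
orientation: [-0.104, 0.61, 0.781, 0.082]
wrist_force: [1.0, -0.4, -1.7]
finger_gap: 0.0148
grip_force: 77.9
```

>>> step_arm:
  deltas:
    - [0,0,0,0,0,0,-1]
    - [0,0,0,0,0,0,-1]

```text
clock: 4.8
tcp_pos: [0.5068, 0.0974, 0.1062]
orientation: [-0.103, 0.61, 0.781, 0.08]
wrist_force: [0.6, 0.3, -0.4]
finger_gap: 0.0147
grip_force: 78.0
```

Run:
```python
from workcell import *
import cv2,numpy as np
ims=[]
for n in["scene","side"]:
    r=read_camera(n);np.savez(n+"3.npz",**r);ims.append(cv2.convertScaleAbs(np.ascontiguousarray(r["image"][:,:,::-1]),alpha=1.4))
A=cv2.resize(ims[0][120:270,240:400],None,fx=2.5,fy=2.5,interpolation=cv2.INTER_CUBIC);B=cv2.resize(ims[1][110:260,150:310],None,fx=2.5,fy=2.5,interpolation=cv2.INTER_CUBIC)
cv2.imwrite("pics/slant3.png",np.hstack([A,B]))
from h import *
r=read_camera("wrist")
M=r["world_from_camera"];v,u=np.mgrid[150:400:10,275:292:8]
for p in[(283,200),(283,230),(283,260),(283,290),(283,310)]:print(depth(r,p).round(4))
s=get_state();print(s["tcp_pos"],s["joint_pos"].round(2))
```

```text
[0.4968 0.1352 0.1501]
[0.4994 0.1249 0.1447]
[0.5021 0.114  0.1415]
[0.5053 0.1011 0.1335]
[0.5078 0.0912 0.1269]
[0.50661324 0.0979955  0.10642584] [-0.11  0.32 -0.28  1.06  0.25  1.2 ]
```

View pics/slant3.png

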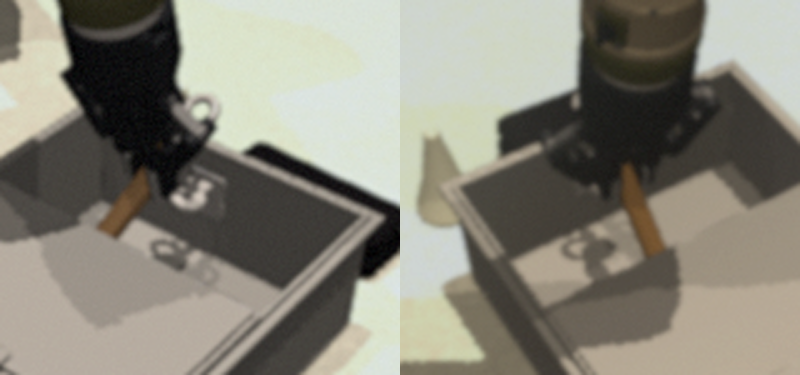

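The view confirms the ring is up clear of the hook (scene crop, about (202,108)), the handle slants at about 29°, and nothing touches the lid. Next I draw it out along its axis.

>>> step_arm:
  deltas:
    - [-5,19,11,0,0,0,-1]
    - [-7,26,15,0,0,0,-1]
    - [-7,26,15,0,0,0,-1]
    - [-7,26,15,0,0,0,-1]
    - [-5,19,11,0,0,0,-1]

```text
clock: 5.45
tcp_pos: [0.4751, 0.2155, 0.1745]
orientation: [-0.103, 0.609, 0.782, 0.081]
wrist_force: [0.3, -0.7, -0.6]
finger_gap: 0.0143
grip_force: 78.0
```

>>> step_arm:
  deltas:
    - [-5,19,11,0,0,0,-1]
    - [-2,8,18,0,0,0,-1]
    - [0,0,20,0,0,0,-1]
    - [0,0,25,0,0,0,-1]
    - [0,0,25,0,0,0,-1]

```text
clock: 5.95
tcp_pos: [0.468, 0.2413, 0.2732]
orientation: [-0.103, 0.609, 0.782, 0.08]
wrist_force: [0.3, 0.1, -0.7]
finger_gap: 0.0142
grip_force: 78.0
```

>>> step_arm:
  deltas:
    - [0,0,15,0,0,0,-1]
    - [0,0,5,0,0,0,-1]
    - [0,0,0,0,0,0,-1]
    - [0,0,0,0,0,0,-1]
    - [0,0,0,0,0,0,-1]

```text
clock: 6.45
tcp_pos: [0.4682, 0.2407, 0.2911]
orientation: [-0.104, 0.61, 0.781, 0.08]
wrist_force: [0.8, 0.7, -1.3]
finger_gap: 0.0143
grip_force: 78.0
```

Run:
```python
from workcell import *
import cv2,numpy as np
ims=[]
for n in["scene","side"]:
    r=read_camera(n);np.savez(n+"4.npz",**r);ims.append(cv2.convertScaleAbs(np.ascontiguousarray(r["image"][:,:,::-1]),alpha=1.4))
A=cv2.resize(ims[0][60:340,130:410],(400,400),interpolation=cv2.INTER_CUBIC);B=cv2.resize(ims[1][60:340,130:410],(400,400),interpolation=cv2.INTER_CUBIC)
cv2.imwrite("pics/out4.png",np.hstack([A,B]))
s=get_state();print(s["tcp_pos"],s["joint_pos"].round(2),abs(s["qvel"]).max())
```

```text
[0.46831217 0.24063379 0.29135906] [0.17 0.19 0.01 1.41 0.26 1.49] 0.006488527440694663
```

View pics/out4.png

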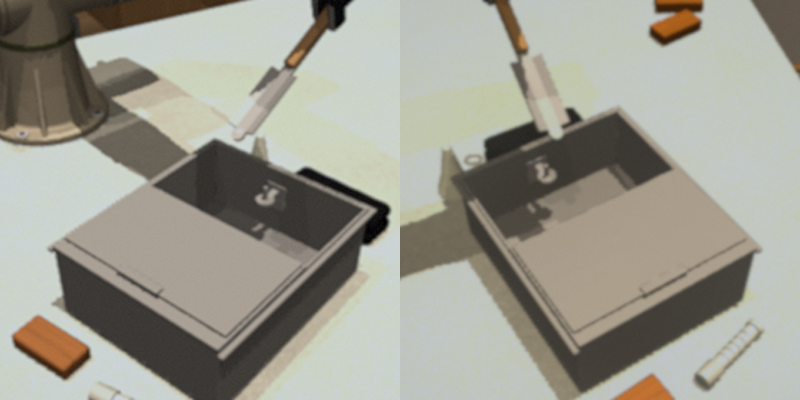

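The shoehorn is out in the air. Its blade tip is at (296.6,155.2) in the scene view and (239.9,155.9) in the side view. The bystanders are undisturbed.

Run:
```python
from h import *
a=load("scene4.npz");b=load("side4.npz")
print(tri([(a,(296.6,155.2)),(b,(239.9,155.9))]),depth(a,(297.5,153.5)),depth(b,(239.5,153.5)))
```

```text
(array([0.50882305, 0.08234066, 0.19658793]), [0.0022023210499630334, 0.002202321049963051]) [0.51475873 0.08151164 0.20563937] [0.50854361 0.08022446 0.2011862 ]
```

>>> step_arm:
  deltas:
    - [0,0,-8,0,0,0,-1]
    - [0,0,-8,0,0,0,-1]
    - [0,0,-5,0,0,0,-1]
    - [0,0,0,0,0,0,-1]
    - [0,0,0,0,0,0,-1]

```text
clock: 7.05
tcp_pos: [0.4686, 0.2407, 0.2711]
orientation: [-0.104, 0.61, 0.781, 0.08]
wrist_force: [0.6, -0.1, -0.0]
finger_gap: 0.0145
grip_force: 78.0
```

>>> step_arm:
  deltas:
    - [0,0,0,0,0,0,-1]
    - [0,0,0,0,0,0,-1]
    - [0,0,0,0,0,0,-1]
    - [0,0,0,0,0,0,-1]
    - [0,0,0,0,0,0,-1]

```text
clock: 7.55
tcp_pos: [0.4688, 0.2407, 0.2714]
orientation: [-0.103, 0.61, 0.782, 0.08]
wrist_force: [1.0, 0.2, -0.4]
finger_gap: 0.0144
grip_force: 78.0
```

Run:
```python
from workcell import *
s=get_state();print(s["tcp_pos"],abs(s["qvel"]).max(),s["grip_force"],s["finger_gap"])
print(hand_in())
```

```text
[0.46879662 0.24074262 0.27138888] 0.0024185626630087017 78.03850293159485 0.014419558538498252
the job is handed in; nothing more can be done
None
```

The shoehorn is off the hook, drawn out ring end first, and held still in the gripper with its blade tip about 5–6 cm above the lid; the job is handed in (no verdict was returned), and nothing else looked moved in the last camera views.

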